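# Cover the main fuse and key the battery master switch on

### The arm

A 7-joint arm with a two-finger parallel gripper is mounted at the origin on the work surface. World frame = base frame: x ahead of the robot, y to its left, z up, the work surface at z = 0. Lengths are in m, angles in degrees, forces in N, time in s.
With the tool pointing down it reaches from about 0.425 to 0.875 m from the base axis. Payload 4.7 kg.
Tool frame: the origin (TCP) lies at the very end of the fingers, on their centre line; the grasp point (between the pads) lies 19 mm behind it; y points along the fingers, z is the direction in which the jaws open and shut, and the axes are right-handed (so a half turn about y gives the same grasp; the last joint's range is limited). The gripper opens to 87 mm and grips with 3 to 60 N. Pads are 19 mm wide; open, the fingers measure 117 mm over their backs; the gripper's body (75 mm by 190 mm) begins 51 mm behind the grasp point.
Start: joints at [-66.4, 18.392, -4.016, 83.108, 1.295, 78.541, -3.26], TCP at [0.252, 0.599, 0.198] pointing down, gripper open.
Joint ranges: [-163.93, 163.93], [-17.29, 119.83], [-79.2, 71.16], [3.27, 140.29], [-89.18, 269.18], [5.43, 117.66], [-154.24, 154.24]. Speed limits (degrees/s): [147.25, 147.25, 180, 180, 180, 180, 180].

### API

Orientations are given as [roll, pitch, yaw] about the fixed x, y, z axes, in that order (R = Rz(yaw) Ry(pitch) Rx(roll)).
In Python, from cell import env gives the robot as it stands.
- The arm moves only by the shell command python3 -m pendant 'ROWS' [FORCE]. ROWS is JSON, one flat list of numbers, 7 for each row, row after row: the shift along the world's x, y, z in units of 40 mm (1.0 is 40 mm), then the turn, a rotation vector about the world's x, y, z in units of 10 degrees (1.0 is 10 degrees), then the finger opening in mm, from 0 to 87. In form: [x, y, z, wx, wy, wz, jaw, x, y, z, wx, wy, wz, jaw, ...]. A call has 1 to 10 rows; each row shifts and turns the commanded pose from where the row before left it; what a row does not reach is not made up. A row lasts 1/8 s, in which the tool goes at most 62.5 mm and 10.7 degrees, less where a joint would pass 70% of its speed; a pose out of reach is approached as far as the arm can. A call is refused whole if a number of a shift passes 1 or a number of a turn 1, either way. A call with a gripper value outside its range is refused whole. The fingers move at their own pace and stop on an object; FORCE is the grip in N (left out, the last holds). Time passes only in rows, so rows that do not move let the fingers close. It gives the time, the measured TCP pose, the force and the opening at its end, in the units of the state.
- env.get_obs(): the state, without advancing time (a new reading comes with each control period).
- env.read_camera(name): name is "scene" or "top"; returns a dict with "image" (384x512x3 uint8, red, green, blue), "fx", "fy", "cx", "cy" (pixels), "k1" (the pictures are not rectified: a ray, as slopes to the right and down, at radius r is drawn at 1 + k1 r^2 times it, then the intrinsics apply), "cam_to_world" (4x4, takes a point from camera to world coordinates). Camera axes: x right, y up, looking along -z (the intrinsics and any distortion apply to the point x, -y, -z); pixel columns grow to the right and rows downward; lengths in m; the calibration is good to about 2 mm. A picture is of the moment at which its call begins. There is no depth.
- env.sign_off(): hands the job in, once; it reports no verdict.
The state is a dict: "time_s": time; "qpos": joint angles; "joint_velocities": joint speeds; "effort": joint torques, N m; "tool_pos": TCP position; "tool_rot": TCP orientation; "force": force on the tool from outside, world axes, zero at the start; "wrist_torque": the same for the moment, N m; "grip_width": finger opening in m.
Only numpy, scipy, OpenCV 4.12 (cv2) and the standard library are available. Lean on these libraries where they do the work, as an engineer would, in place of code of your own. Each camera call takes 0.05 s, during which the arm holds its last target.

### The job

Put the battery panel back in service: first press the orange cover straight down over the main fuse until both spring catches click over its ears. Then lift the red key out of its foam holder, put it into the keyhole of the battery master switch, push it down against the spring, twist it clockwise to the white marks and let it spring up into its notches, so that it stays locked on, upright and let go. Leave the other tools and parts on the bench where they are.

Things in the scene. Friction and masses are not known exactly. Their poses are not given: they have to be found in the camera images.
- panel: Grey mounting plate, 170 (its x) by 300 (its y) by 12 mm, fixed on the bench. Carries the round black master switch (82 mm towards -y), the main fuse holder (78 mm towards +y) and small electrical parts up to 60 mm above the bench between them and along the far edge. Origin: centre of its underside; z up.
- switch: Battery master switch: round black housing 66 mm across, 46 mm high, with a grey keyhole face. Origin: centre of its underside, on the panel's top; z up; x along the keyhole slot. The key turns only clockwise seen from above, 70 deg (1.22 rad) from the slot, to a stop a few degrees beyond. There, let go, it rises into two notches: locked, its tip 29 mm above this origin, unable to turn.
- switch_mouth (a point): Centre of the keyhole in the switch's top face, 46 mm above the switch's origin. Keyhole: round bore 18 mm across and, through its centre, a straight slot 30 mm long and 7 mm wide for the key's two lugs.
- on_mark: The two white ticks on the rim of the switch's top face. Origin: on the switch's axis in that face. Its x axis, the line through both ticks, is the direction of the key's wing when locked on: 1.22 rad clockwise, seen from above, from the slot.
- key: Loose red key, about 50 g, 61 mm high, upright at the start. Origin: centre of its tip (underside); z up the shaft. Shaft 16 mm across, tapered tip; two lugs along x, 27 mm over both, 5 mm wide, 8-13 mm above the tip; collar 34 mm across, 25-29 mm above the tip; flat wing to grip, 50 (x) by 12 (y) mm, 29-61 mm above the tip. A half turn makes no difference.
- holder: Foam block in a blue tray, 124 by 79 by 40 mm, fixed, with a hole 31 (x) by 20 mm, 31 mm deep. Origin: centre of its underside, under the hole. At the start the key hangs tip down in the hole, its collar resting on the top face, so its tip is 15 mm above the bench.
- fuse_base: Main fuse holder, fixed: black foot 118 by 50 by 4 mm, block 81 (x) by 30 (y) mm to 9 mm height, tapering to 73 by 22 mm at 21 mm, fuse and studs to 36 mm. Origin: centre of its underside, on the panel's top (12 mm above the bench); z up, x lengthwise. Cover home: underside on the foot, 4 mm above this origin, same x axis. A grey spring catch, 35 mm high, stands at each x end.
- cover: Loose orange box, open below, about 60 g: 90 (x) by 40 (y) by 38 mm, walls 3 mm, plus a 5 mm ear at each x end, 14-20 mm up. Origin: centre of its underside; z up. Lies open side down. A half turn makes no difference. Lowered on the fuse holder it meets the catches 12 mm above home; pressing it home takes up to about 10 N, then they snap over the ears.
- catch_far (a joint): Spring catch at the fuse holder's +x end: 0 rad upright (as at rest and when it has clicked over the ear), about 0.12 to 0.18 rad when pushed outward by the ear.
- catch_near (a joint): Spring catch at the fuse holder's -x end, the same.
- impact_socket: Bystander: dark deep socket standing upright, 30 mm across, 75 mm high. Origin: centre of its underside.
- chrome_socket: Bystander: bright socket standing upright, 25 mm across, 36 mm high. Origin: centre of its underside.
- tape_roll: Bystander: black roll of tape lying flat, 64 mm across, 19 mm high. Origin: centre of its underside.
- screwdriver: Bystander: green-handled screwdriver, 200 mm long, 26 mm high. Origin: under its middle.
- wrench: Bystander: flat spanner, 190 mm long, 8 mm high. Origin: under its middle.
- torch: Bystander: aluminium torch standing upright, 34 mm across, 118 mm high. Origin: centre of its underside.
- spare_fuse: Bystander: spare fuse strip lying flat, 70 by 24 by 12 mm. Origin: centre of its underside.
- contact (a joint): Sprung brass contact at the bottom of the keyhole: m pushed down. It meets the key's tip 35 mm above the switch's origin (0) with about 2 N; 0.006 and 5.5 N with the key locked. The key can be turned once its tip is lower than 24 mm above the switch's origin (0.011, 8.5 N); its collar stops it on the switch's face at 21 mm (0.014, 10 N).
Not all that is in view belongs to the job. Leave any black, blue or yellow look-alike of the key alone.

How it is judged (in metres and radians):
On the way, in this order (a step that is already met when the one before it is completed fails the run):
1. the cover is home on the fuse holder and both catches have clicked over its ears (z of cover in the frame of fuse_base below 0.007 m and horizontal distance between cover and fuse_base below 0.004 m and angle between the x axis of cover and the x axis of fuse_base, either way round below 0.08 rad and angle between cover's own z axis and vertical below 0.08 rad and value of joint each of catch_far, catch_near below 0.06 rad), for 0.2 s.
2. the key is pushed down in the keyhole until its lugs are free to turn (z of key in the frame of switch below 0.025 m and horizontal distance between key and switch below 0.004 m), for 0.05 s.
At the end, for the whole second after the job is handed in: Cover home (within 3 mm of its foot, 4 mm sideways, 0.08 rad) with both catches upright (0.06 rad); key locked: tip 26.5-31.5 mm above the switch's origin, within 4 mm of its axis, wing within 0.2 rad of the marks, upright within 0.1 rad; both at rest; bystanders moved under 30 mm (all of step 1 and z of key in the frame of switch between 0.0265 and 0.0315 m and horizontal distance between key and switch below 0.004 m and angle between the x axis of key and the x axis of on_mark, either way round below 0.2 rad and angle between key's own z axis and vertical below 0.1 rad and linear speed of each of key, cover below 0.02 m/s); the robot touches nothing.
It fails at once if a bystander is moved by more than 30 mm (distance of any of impact_socket, chrome_socket, tape_roll, screwdriver, wrench, torch, spare_fuse from where it was at the start of the episode above 0.03 m).
It also fails if it takes over 58 s, if anything falls off the work surface, if the arm or the gripper's body presses on something with over 40 N, if the wrist force passes 120 N, or if a joint passes its speed limit or range.

## Working session

There is one attempt and no reset: what is moved stays moved. The work goes in short steps, Python scripts to look and compute and a shell command to move; the robot and the scene stay as the last step left them, time stands still between calls to the robot, and variables do not carry over. Pictures are saved under pics/ and viewed, and the job is handed in when it is done.

```bash
ls; mkdir -p pics; python3 - <<'E'
from cell import env
import cv2,json
import numpy as np
o=env.get_obs();print({k:np.round(v,3).tolist() for k,v in o.items()})
for n in ("scene","top"):
    r=env.read_camera(n);cv2.imwrite(f"pics/{n}0.png",r["image"][:,:,::-1])
    print(n,r["fx"],r["fy"],r["cx"],r["cy"],r["k1"],np.round(r["cam_to_world"],4).tolist())
E
```

```text
pics
{'time_s': 0.0, 'qpos': [-66.397, 18.438, -4.017, 83.175, 1.295, 78.54, -3.26], 'joint_velocities': [-0.046, 0.068, -0.049, 0.007, 0.022, 0.002, -0.019], 'effort': [0.0, -49.13, -0.404, -31.253, -0.064, 0.044, 0.0], 'tool_pos': [0.252, 0.599, 0.196], 'tool_rot': [-90.107, -0.005, -22.791], 'force': [-0.924, -0.639, 0.725], 'wrist_torque': [-0.034, -0.028, -0.035], 'grip_width': 0.087}
scene 396.58092767361853 396.58092767361853 257.1782532516969 187.41938337512136 0.03301014380802674 [[0.6128, -0.5643, 0.5532, 1.1248], [0.7902, 0.4453, -0.4211, -0.4458], [-0.0087, 0.6952, 0.7188, 0.8252], [0.0, 0.0, 0.0, 1.0]]
top 347.7538883310532 347.7538883310532 257.02356046729165 192.55310462451607 -0.0940147886964973 [[-0.0088, 0.9952, -0.097, 0.4373], [-0.9998, -0.0106, -0.0178, -0.0171], [-0.0188, 0.0968, 0.9951, 1.2016], [0.0, 0.0, 0.0, 1.0]]
```

View pics/scene0.png

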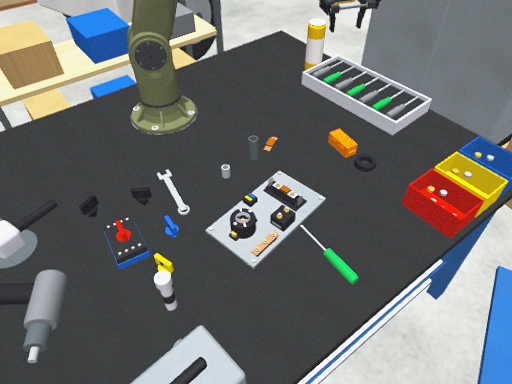

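View pics/top0.png

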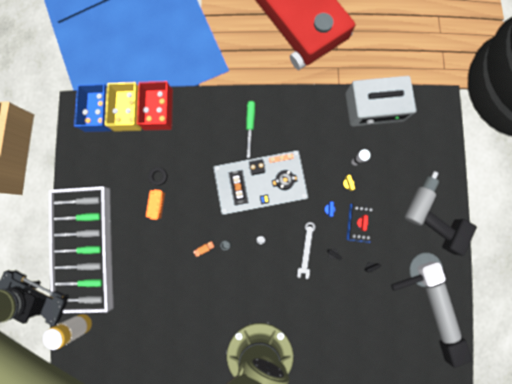

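The top view shows the orange cover at (154,205), the panel centred near (261,182), the switch at (285,180), the fuse holder at (237,188) and the red key in its holder at (363,223). The tape roll is at (159,175). Next I'll zoom in on these.

```bash
cat > h.py <<'E'
import numpy as np,cv2
from cell import env
def ray(r,uv):
    uv=np.atleast_2d(np.asarray(uv,float))
    d=np.stack([(uv[:,0]-r["cx"])/r["fx"],(uv[:,1]-r["cy"])/r["fy"]],1)
    s=d.copy()
    for _ in range(20): s=d/(1+r["k1"]*(s**2).sum(1,keepdims=True))
    M=np.asarray(r["cam_to_world"])
    D=np.c_[s[:,0],-s[:,1],-np.ones(len(s))]@M[:3,:3].T
    return M[:3,3],D
def onz(r,uv,z):
    c,D=ray(r,uv); return c+D*((z-c[2])/D[:,2])[:,None]
def proj(r,P):
    P=np.atleast_2d(P);M=np.asarray(r["cam_to_world"]);q=(P-M[:3,3])@M[:3,:3]
    s=np.c_[q[:,0]/-q[:,2],-q[:,1]/-q[:,2]];s=s*(1+r["k1"]*(s**2).sum(1,keepdims=True))
    return s*[r["fx"],r["fy"]]+[r["cx"],r["cy"]]
def tri(r1,p1,r2,p2):
    c1,d1=ray(r1,p1);c2,d2=ray(r2,p2);d1=d1[0];d2=d2[0]
    A=np.stack([d1,-d2],1);t=np.linalg.lstsq(A,c2-c1,rcond=None)[0]
    a=c1+t[0]*d1;b=c2+t[1]*d2
    return (a+b)/2,np.linalg.norm(a-b)
def crop(r,box,f,name,interp=cv2.INTER_CUBIC):
    x0,y0,x1,y1=box
    im=r["image"][y0:y1,x0:x1,::-1]
    im=cv2.resize(im,None,fx=f,fy=f,interpolation=interp)
    step=10
    for x in range((x0+9)//step*step,x1,step): cv2.line(im,((x-x0)*f,0),((x-x0)*f,6 if x%50 else 14),(0,255,255),1); cv2.putText(im,str(x),((x-x0)*f,24),0,.35,(0,255,255),1)
    for y in range((y0+9)//step*step,y1,step): cv2.line(im,(0,(y-y0)*f),(6,(y-y0)*f),(0,255,255),1); cv2.putText(im,str(y),(8,(y-y0)*f+4),0,.35,(0,255,255),1)
    cv2.imwrite(name,im)
E
python3 - <<'E'
from h import *
t=env.read_camera("top");s=env.read_camera("scene")
crop(t,(205,140,315,220),7,"pics/t_panel.png")
crop(s,(200,165,330,270),6,"pics/s_panel.png")
crop(t,(335,195,385,250),10,"pics/t_key.png")
crop(s,(95,205,155,275),8,"pics/s_key.png")
crop(t,(135,160,185,230),8,"pics/t_cov.png")
crop(s,(320,120,385,175),9,"pics/s_cov.png")
E
```

```text
(no output)
```

View pics/t_panel.png

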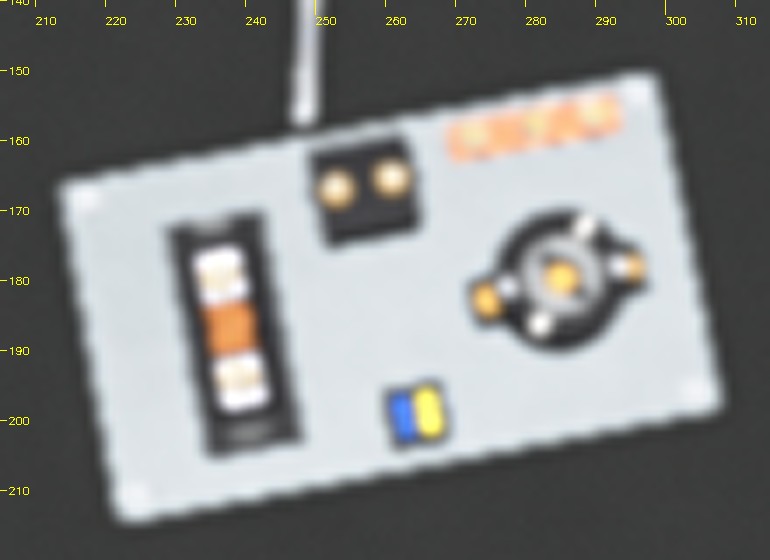

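View pics/s_panel.png

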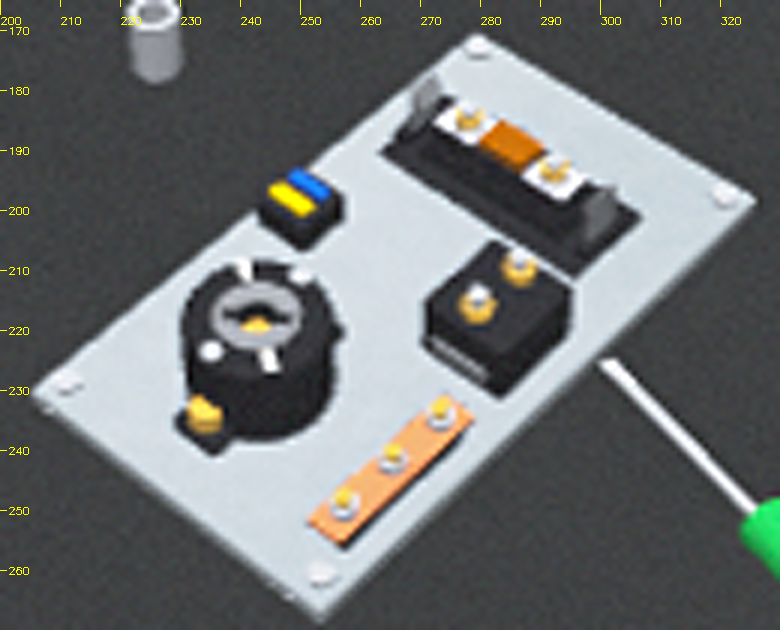

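View pics/t_key.png

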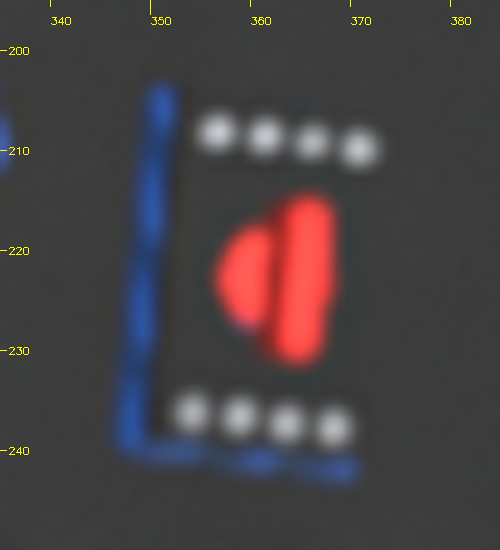

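View pics/s_key.png

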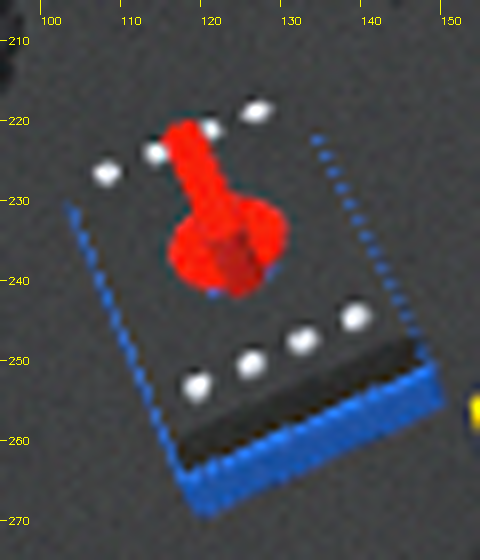

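View pics/t_cov.png

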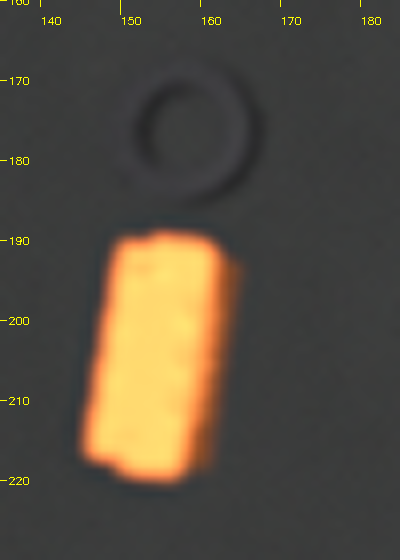

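View pics/s_cov.png

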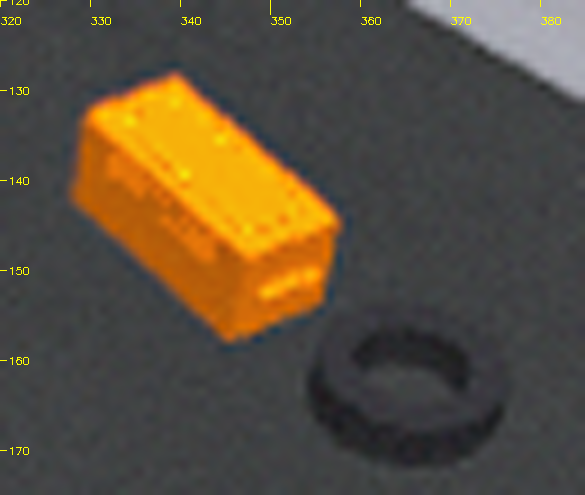

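```bash
cat > m1.py <<'E'
from h import *
t=env.read_camera("top");s=env.read_camera("scene")
R={"top":t,"scene":s}
def up(r,box,f=8):
    x0,y0,x1,y1=box
    return cv2.resize(r["image"][y0:y1,x0:x1],None,fx=f,fy=f,interpolation=cv2.INTER_CUBIC),x0,y0,f
def rect(r,box,cond,z,label,f=8):
    im,x0,y0,f=up(r,box,f);m=cond(im.astype(int)).astype(np.uint8)
    c=max(cv2.findContours(m,0,2)[0],key=cv2.contourArea)[:,0,:].astype(float)
    uv=(c+.5)/f-.5+[x0,y0]
    P=onz(r,uv,z)[:,:2]
    (cx,cy),(w,h),a=cv2.minAreaRect((P*1000).astype(np.float32))
    if w<h: w,h=h,w;a+=90
    a=(a+90)%180-90
    print(label,"c",round(cx,1),round(cy,1),"size",round(w,1),round(h,1),"long-axis yaw",round(a,2))
    return P
# cover top face
rect(t,(135,180,185,230),lambda i:(i[...,0]>240)&(i[...,1]>150),.038,"cover top")
rect(s,(320,120,362,165),lambda i:(i[...,0]>220)&(i[...,1]>150),.038,"cover scene")
rect(t,(335,195,385,250),lambda i:(i[...,0]>215)&(i[...,2]<120)&(i[...,1]<120),.076,"key top all")
rect(s,(95,205,155,275),lambda i:(i[...,0]>225)&(i[...,1]<60),.076,"key scene all")
rect(t,(205,140,315,220),lambda i:(i[...,0]>170)&(i[...,2]>170),.012,"panel top",6)
rect(s,(200,165,330,270),lambda i:(i[...,0]>150)&(i[...,2]>150),.012,"panel scene",6)
def pt(n,uv,z,l): print(l,n,np.round(onz(R[n],uv,z)[0]*1000,1)[:2])
for n,uvs in (("top",[(212.5,166.5),(299,150),(307.5,198.5),(222,214.5)]),("scene",[(278,170.5),(325.5,198.5),(252.5,268),(205,230.5)])):
    for uv in uvs: pt(n,uv,.012,"corner")
E
python3 m1.py
```

```text
cover top c 515.4 355.3 size 100.0 44.0 long-axis yaw -8.34
cover scene c 515.1 357.1 size 90.2 39.5 long-axis yaw -8.22
key top all c 445.8 -346.0 size 49.3 14.2 long-axis yaw -7.4
key scene all c 457.4 -351.9 size 63.9 31.3 long-axis yaw 6.23
panel top c 590.3 -6.2 size 300.3 170.3 long-axis yaw -79.75
panel scene c 591.7 -8.1 size 302.8 170.1 long-axis yaw -79.77
corner top [645.9 158.4]
corner top [ 700.5 -143.2]
corner top [ 530.9 -168.7]
corner top [478.9 125. ]
corner scene [482.  122.1]
corner scene [649.9 153. ]
corner scene [ 703.  -141.8]
corner scene [ 537.7 -170.1]
```

```bash
python3 - <<'E'
from h import *
t=env.read_camera("top");s=env.read_camera("scene")
crop(t,(268,165,302,195),20,"pics/t_sw.png")
crop(s,(226,203,260,240),16,"pics/s_sw.png")
crop(t,(222,165,254,210),13,"pics/t_fu.png")
crop(s,(260,172,312,218),14,"pics/s_fu.png")
E
```

```text
(no output)
```

View pics/t_sw.png

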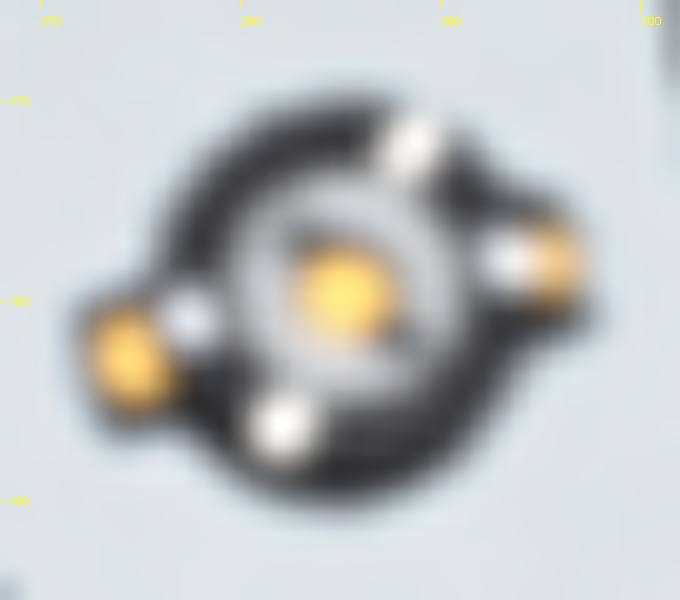

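View pics/s_sw.png

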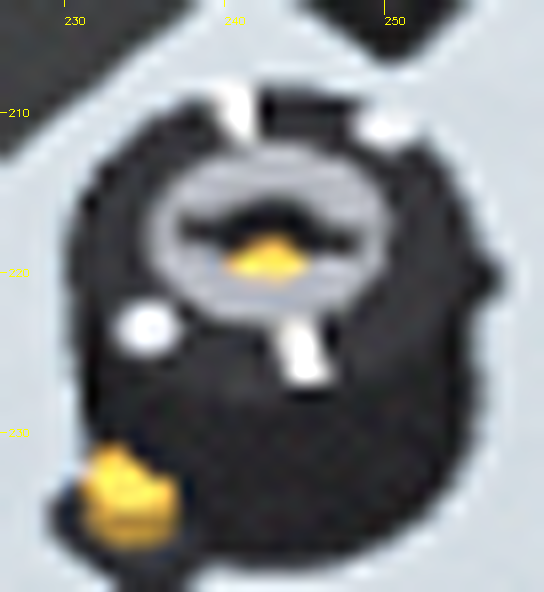

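View pics/t_fu.png

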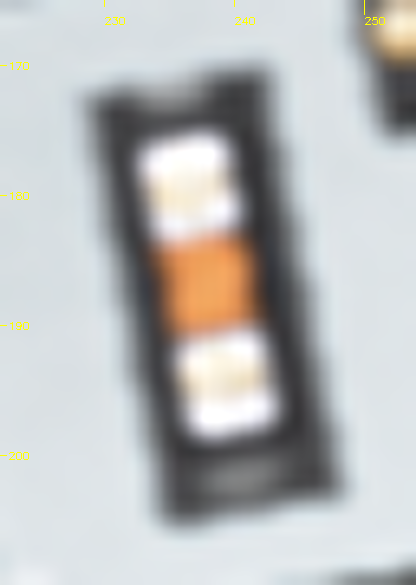

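View pics/s_fu.png

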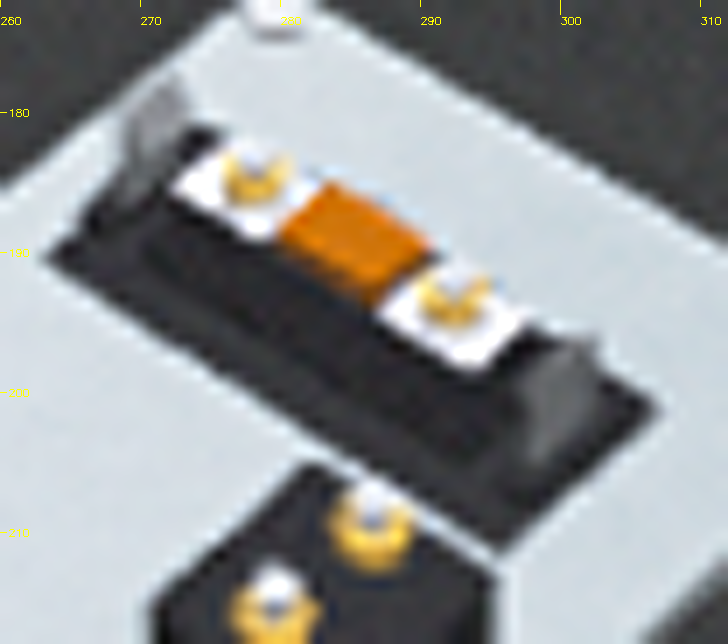

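```bash
python3 - <<'E'
from h import *
t=env.read_camera("top");s=env.read_camera("scene")
def P(r,u,z): return onz(r,np.array(u)-.5,z)*1000
def dirn(p): d=p[1]-p[0];return np.degrees(np.arctan2(d[1],d[0]))%180
for l,r,u in (("ticks top",t,[(288.5,172.2),(282.1,186.1)]),("ticks scene",s,[(240.8,210.2),(244.7,225.6)]),("slot top",t,[(282.8,176.5),(288,181.9)]),("slot scene",s,[(237.2,217.1),(248.3,218.3)])):
    p=P(r,u,.058);print(l,p.mean(0)[:2].round(1),np.linalg.norm(p[1]-p[0]).round(1),dirn(p).round(1))
print("face top",P(t,(285.1,179.5),.058).round(1),"face scene",P(s,(242.8,217.6),.058).round(1))
# fuse foot corners z=.016
p=P(t,[(228.7,172.5),(242.3,170),(248.2,202.8),(234.5,205.3)],.016);print("foot top",p.mean(0).round(1),dirn(p[[1,2]]).round(1),p.round(1)[:,:2].tolist())
p=P(s,[(262.2,190.3),(295.3,211.5),(306.5,201)],.016);print("foot scene",((p[0]+p[2])/2).round(1),dirn(p[:2]).round(1),p.round(1)[:,:2].tolist())
p=P(s,[(283.3,185),(290.5,189.5),(286.8,192.5),(279.5,188.3)],.012+.034);print("fuse scene~",p.mean(0).round(1))
p=P(t,[(237.6,187)],.012+.034);print("fuse top~",p.mean(0).round(1))
c,s_=np.cos(np.radians(10.25)),np.sin(np.radians(10.25))
for y in(-82,78):print("from panel",591-s_*y,-7+c*y)
E
```

```text
ticks top [594.1 -89.1] 51.2 154.6
ticks scene [593.4 -89.7] 51.4 154.7
slot top [593.9 -89.4] 24.9 42.9
slot scene [593.2 -89.5] 28.3 43.8
face top [[592.9 -88.4  58. ]] face scene [[593.1 -89.2  58. ]]
foot top [572.5  69.7  16. ] 9.8 [[625.2, 103.2], [633.4, 56.1], [519.7, 36.4], [511.6, 83.3]]
foot scene [570.9  67.7  16. ] 10.2 [[517.3, 32.6], [633.9, 53.5], [624.5, 102.9]]
fuse scene~ [573.9  67.1  46. ]
fuse top~ [571.   70.2  46. ]
from panel 605.591370728855 -87.69133720699585
from panel 577.1204034530404 69.75517441641068
```

```bash
python3 -m pendant '[0.73,-0.674,0,0,0,0.161,87, 0.73,-0.674,0,0,0,0.161,87, 0.73,-0.674,0,0,0,0.161,87, 0.73,-0.674,0,0,0,0.161,87, 0.73,-0.674,0,0,0,0.161,87, 0.73,-0.674,0,0,0,0.161,87, 0.73,-0.674,0,0,0,0.161,87, 0.73,-0.674,0,0,0,0.161,87, 0.73,-0.674,0,0,0,0.161,87, 0,0,0,0,0,0,87]' 40
python3 - <<'E'
from h import *
o=env.get_obs();print(o["tool_pos"],o["tool_rot"],o["qpos"])
E
```

```text
time_s: 1.75
tool_pos: [0.518, 0.3523, 0.1976]
tool_rot: [-90.1, -0.1, -8.7]
force: [0.3, 0.5, -0.4]
grip_width: 0.0874
[0.51803238 0.35232082 0.19763835] [-90.08925894  -0.1178612   -8.70796187] [-41.50255566  15.35829822   5.81374712  87.04985882  -1.42398805
  77.64958948  45.70096092]
```

```bash
python3 -m pendant '[0,0,-0.68,0,0,0,87, 0,0,-0.68,0,0,0,87, 0,0,-0.68,0,0,0,87, 0,0,-0.68,0,0,0,87, 0,0,-0.68,0,0,0,87, 0,0,0,0,0,0,87, 0,0,0,0,0,0,87]'
python3 - <<'E'
from h import *
t=env.read_camera("top");s=env.read_camera("scene")
o=env.get_obs();print(o["tool_pos"],o["tool_rot"])
crop(t,(120,160,190,240),8,"pics/t1.png");crop(s,(300,80,390,170),7,"pics/s1.png")
E
```

```text
time_s: 2.62
tool_pos: [0.5149, 0.3576, 0.0628]
tool_rot: [-89.9, -0.1, -8.3]
force: [0.5, -0.0, -0.1]
grip_width: 0.087
[0.51540558 0.35757592 0.0633025 ] [-89.87693111  -0.10278369  -8.28808769]
```

View pics/s1.png

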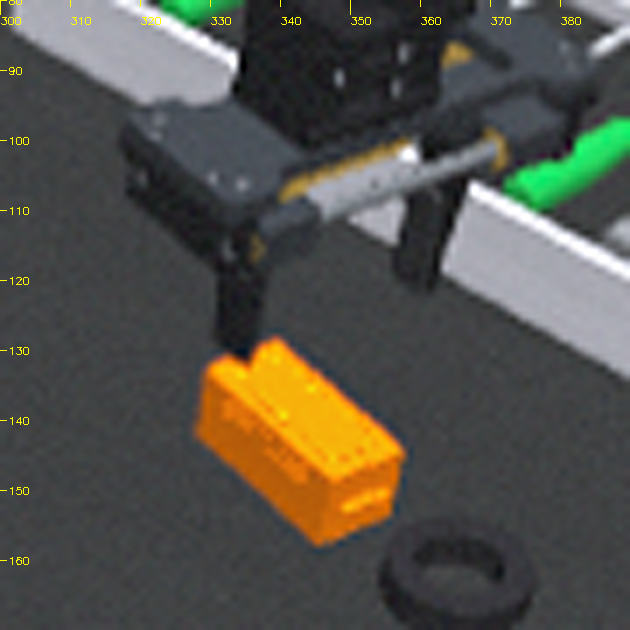

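View pics/t1.png

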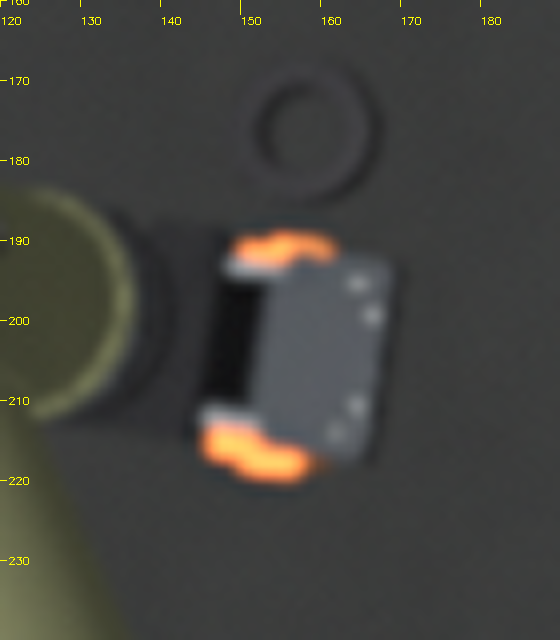

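```bash
python3 -m pendant '[0,0,-0.62,0,0,0,87, 0,0,-0.63,0,0,0,87, 0,0,0,0,0,0,87, 0,0,0,0,0,0,50, 0,0,0,0,0,0,38, 0,0,0,0,0,0,36, 0,0,0,0,0,0,30, 0,0,0,0,0,0,30,0,0,0,0,0,0,30]' 40
python3 -c "
from h import *
o=env.get_obs();print(o['tool_pos'],o['tool_rot'],o['grip_width'])"
```

```text
time_s: 3.85
tool_pos: [0.5146, 0.3566, 0.0116]
tool_rot: [-90.0, -0.0, -8.3]
force: [-0.2, -0.3, 1.2]
grip_width: 0.0381
[0.51464068 0.35659893 0.01162192] [-8.99976257e+01 -2.97629532e-03 -8.30171512e+00] 0.03806818565281716
```

```bash
python3 -m pendant '[0,0,0.6,0,0,0,30, 0,0,0.7,0,0,0,30, 0,0,0.7,0,0,0,30, 0.13,-0.6,0.5,0,0,0.15,30, 0.13,-0.7,0,0,0,0.2,30, 0.2,-0.8,0,0,0,0.25,30, 0.2,-0.8,0,0,0,0.25,30, 0.2,-0.8,0,0,0,0.25,30, 0.2,-0.8,0,0,0,0.25,30, 0.2,-0.8,0,0,0,0.25,30]'
python3 -m pendant '[0.175,-0.7,0,0,0,0.25,30, 0.2,-0.7,0,0,0,0,30, 0,-0.5,0,0,0,0,30, 0,0,0,0,0,0,30, 0,0,0,0,0,0,30, 0,0,0,0,0,0,30]'
cat > m2.py <<'E'
from h import *
import sys
t=env.read_camera("top");s=env.read_camera("scene")
o=env.get_obs();print(o["tool_pos"],o["tool_rot"],o["grip_width"],o["force"])
crop(t,(205,140,315,220),7,f"pics/t{sys.argv[1]}.png");crop(s,(225,120,335,230),6,f"pics/s{sys.argv[1]}.png")
E
python3 m2.py 2
```

```text
time_s: 5.1
tool_pos: [0.5651, 0.1435, 0.1114]
tool_rot: [-90.0, 0.0, 7.8]
force: [-0.4, 0.6, -0.6]
grip_width: 0.0382
time_s: 5.85
tool_pos: [0.5798, 0.0705, 0.1116]
tool_rot: [-90.0, -0.0, 10.3]
force: [-0.4, -0.1, -0.5]
grip_width: 0.0378
[0.57988189 0.06990783 0.11157029] [-8.99755865e+01 -2.29291952e-03  1.03061803e+01] 0.03811384059951917 [ 0.81930659 -0.01585922 -1.64235538]
```

View pics/s2.png

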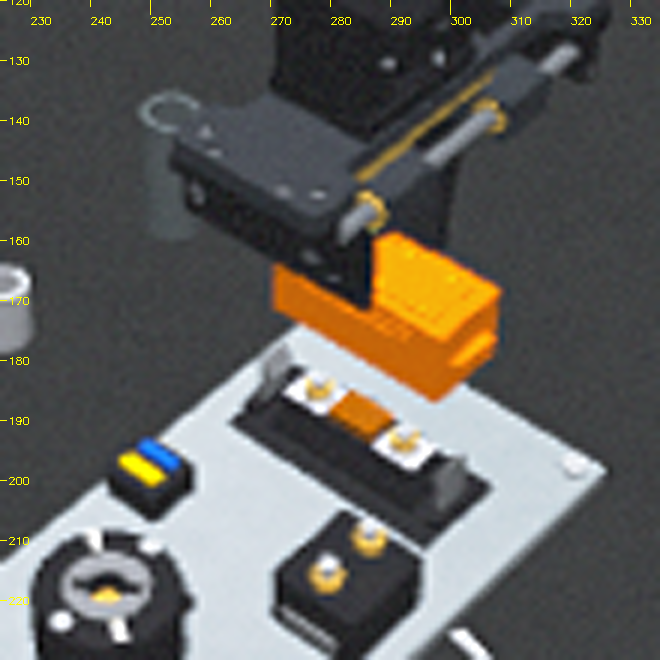

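View pics/t2.png

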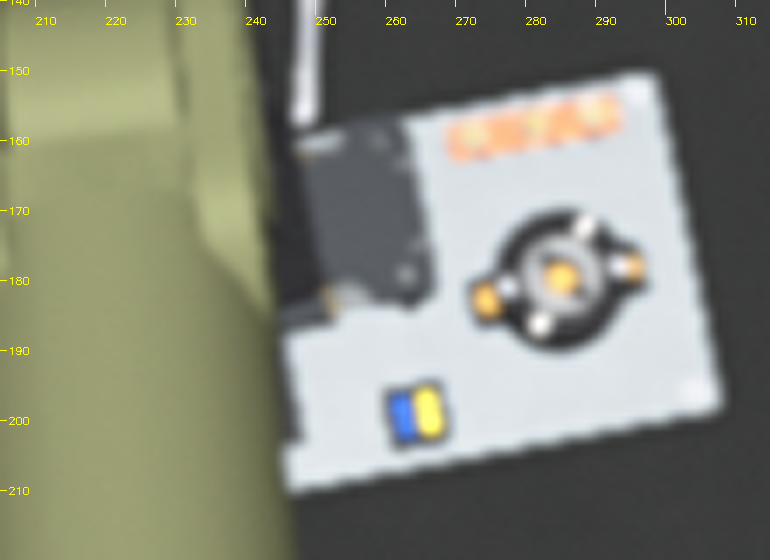

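```bash
python3 - <<'E'
from h import *
s=env.read_camera("scene")
crop(s,(264,155,312,215),12,"pics/s3.png")
E
```

```text
(no output)
```

View pics/s3.png

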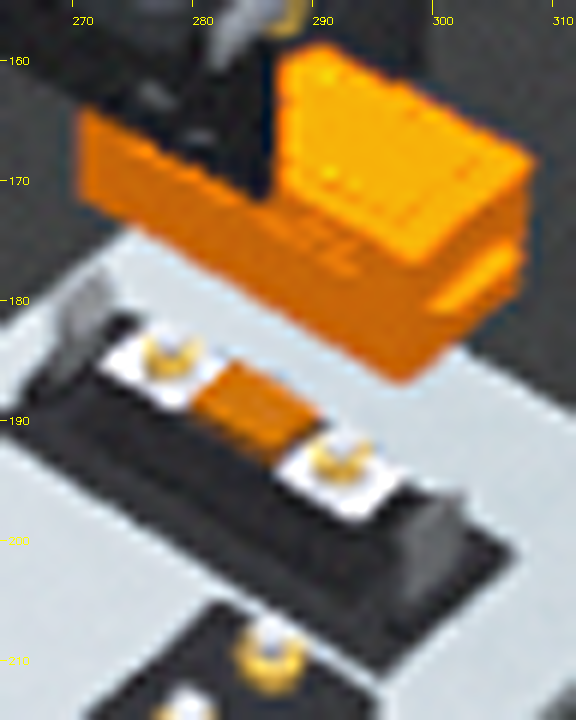

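```bash
python3 - <<'E'
from h import *
s=env.read_camera("scene")
def P(u,z): return onz(s,np.array(u)-.5,z)[:,:2]*1000
b=P([(297.2,187),(270.4,171.4)],.100);tp=P([(298.5,177.2),(308.3,168)],.138)
f=P([(295.3,211.5),(306.7,201),(262.2,190.3)],.016)
print(b.round(1),tp.round(1),f.round(1))
a=np.radians(10.25);X=np.array([np.cos(a),np.sin(a)]);Y=np.array([-X[1],X[0]])
print("cover est", b[0]-45*X+20*Y, b[1]+45*X+20*Y, tp[0]-45*X+20*Y, tp[1]-45*X-20*Y)
print("fuse est", f[0]-59*X+25*Y, f[1]-59*X-25*Y, f[2]+59*X+25*Y)
E
```

```text
[[626.4  60.1]
 [539.4  42.8]] [[629.3  58.6]
 [619.8 100.2]] [[633.9  53.5]
 [624.9 103.3]
 [517.3  32.6]]
cover est [578.55860088  71.72358902] [580.1208995  70.5324379] [581.41998125  70.26450602] [579.08590843  72.52098422]
fuse est [571.44164045  67.6517425 ] [571.24729092  68.21649853] [570.88421097  67.66252112]
```

```bash
python3 -m pendant '[-0.21,-0.075,0,0,0,0,30, 0,0,-0.5,0,0,0,30, 0,0,-0.5,0,0,0,30, 0,0,-0.3,0,0,0,30, 0,0,-0.2,0,0,0,30, 0,0,0,0,0,0,30, 0,0,0,0,0,0,30]'; python3 - <<'E'
from h import *
s=env.read_camera("scene")
o=env.get_obs();print(o["tool_pos"],o["tool_rot"],o["force"])
crop(s,(258,165,314,220),12,"pics/s4.png")
E
```

```text
time_s: 6.92
tool_pos: [0.5722, 0.0657, 0.0523]
tool_rot: [-90.0, -0.1, 10.2]
force: [0.3, -0.1, -0.7]
grip_width: 0.0377
[0.57221979 0.06568153 0.05229842] [-8.99936069e+01 -7.40458673e-02  1.01973558e+01] [ 0.77514955 -0.255916   -1.42233299]
```

View pics/s4.png

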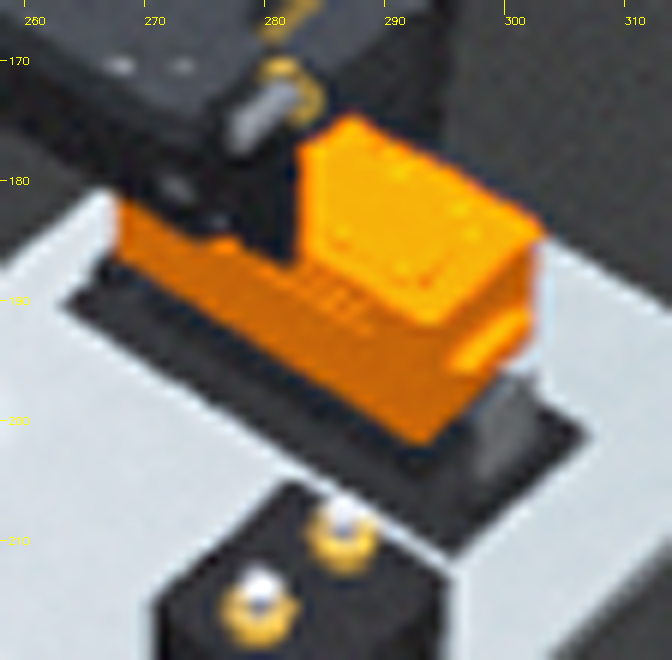

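```bash
python3 -m pendant '[0,0,-0.15,0,0,0,30, 0,0,-0.15,0,0,0,30, 0,0,0,0,0,0,30]' 55;python3 -m pendant '[0,0,-0.1,0,0,0,30, 0,0,-0.1,0,0,0,30]';python3 -m pendant '[0,0,-0.1,0,0,0,30, 0,0,0,0,0,0,30]'
```

```text
time_s: 7.35
tool_pos: [0.5714, 0.0656, 0.0391]
tool_rot: [-90.0, 0.0, 10.2]
force: [-0.8, -0.6, 0.2]
grip_width: 0.037
time_s: 7.6
tool_pos: [0.5729, 0.0662, 0.0344]
tool_rot: [-89.9, -0.1, 10.2]
force: [-6.5, -0.1, 23.9]
grip_width: 0.0371
time_s: 7.85
tool_pos: [0.5716, 0.0668, 0.0277]
tool_rot: [-89.9, -0.0, 10.2]
force: [-0.3, 2.6, 1.2]
grip_width: 0.0371
```

```bash
python3 -m pendant '[0,0,-0.05,0,0,0,30, 0,0,0,0,0,0,30]'; python3 - <<'E'
from h import *
s=env.read_camera("scene")
o=env.get_obs();print(o["tool_pos"],o["tool_rot"],o["force"])
crop(s,(258,165,314,220),12,"pics/s5.png")
E
```

```text
time_s: 8.1
tool_pos: [0.5717, 0.067, 0.0274]
tool_rot: [-89.9, -0.0, 10.2]
force: [-6.0, 2.8, 12.3]
grip_width: 0.0373
[0.57169001 0.06696742 0.0273779 ] [-8.98975407e+01 -1.80454306e-02  1.02393555e+01] [-4.93702769  2.45520774 12.68720575]
```

View pics/s5.png

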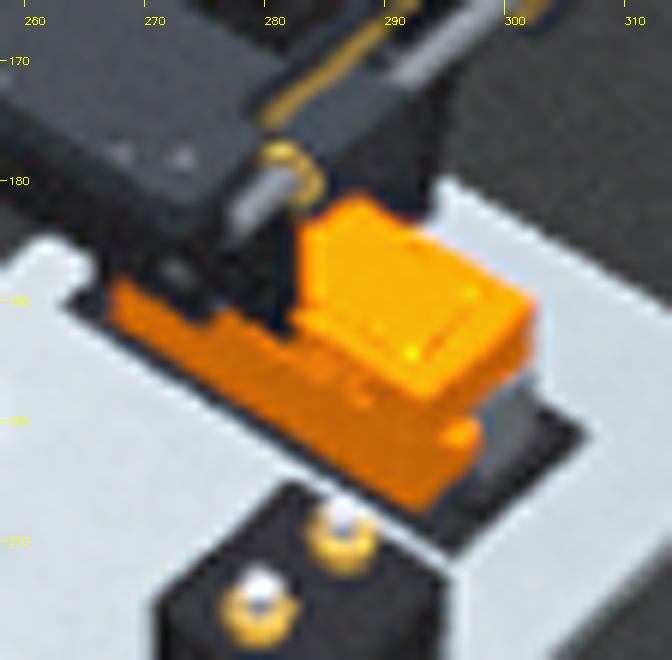

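```bash
python3 -m pendant '[0,0,0.05,0,0,0,30, 0,0,0,0,0,0,60, 0,0,0,0,0,0,60, 0,0,0,0,0,0,60, 0,0,0.3,0,0,0,60, 0,0,0.6,0,0,0,60, 0,0,0.8,0,0,0,60, -0.2,-0.8,0.8,0,0,0,60, -0.3,-0.9,0.5,0,0,0,60,-0.3,-0.9,0,0,0,0,60]'; python3 - <<'E'
from h import *
s=env.read_camera("scene");t=env.read_camera("top")
o=env.get_obs();print(o["tool_pos"],o["tool_rot"],o["force"])
crop(s,(258,165,314,220),12,"pics/s6.png")
crop(t,(210,155,265,215),10,"pics/t6.png")
E
```

```text
time_s: 9.4
tool_pos: [0.541, -0.0398, 0.1507]
tool_rot: [-90.1, -0.3, 10.2]
force: [0.2, -0.2, 0.2]
grip_width: 0.0601
[ 0.53889583 -0.04428706  0.14925792] [-9.01344074e+01 -7.89941499e-02  9.76058412e+00] [ 0.46551604 -1.05701955 -0.20737404]
```

View pics/s6.png

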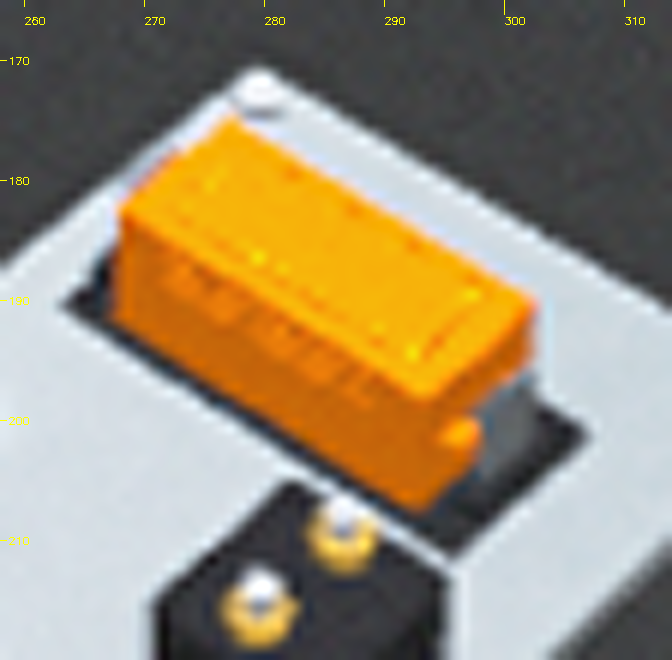

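View pics/t6.png

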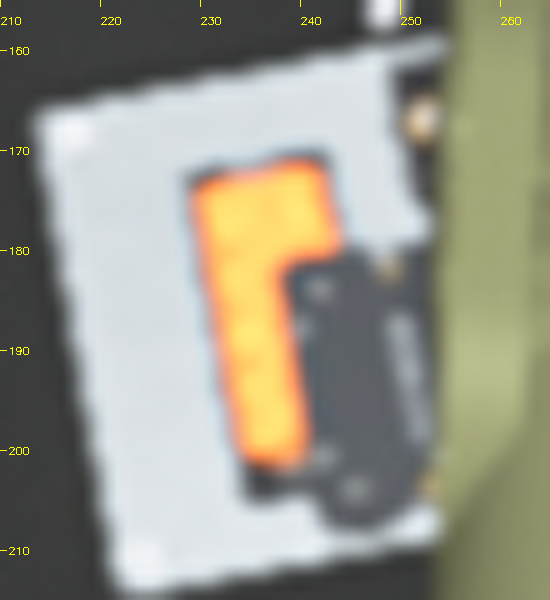

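```bash
python3 - <<'E'
from h import *
import m1
E
python3 - <<'E'
from h import *
s=env.read_camera("scene");t=env.read_camera("top")
crop(s,(108,212,138,246),17,"pics/s7.png")
def P(r,u,z): return onz(r,np.array(u)-.5,z)[:,:2]*1000
for r,u in ((t,[(356.7,208.3),(361.4,208.6),(366.2,209.2),(371,209.9),(354.2,236.2),(358.9,236.7),(363.6,237.3),(368.2,237.8)]),(s,[(108.3,226.6),(114.3,224),(121.2,221.2),(127,218.8),(119.5,253.2),(126.4,250.2),(132.6,247.5),(139.3,244.4)])):
    p=P(r,u,.04);print(p.mean(0).round(1));
    a=p[:4].mean(0)-p[4:].mean(0);print(np.degrees(np.arctan2(a[1],a[0])),np.linalg.norm(a))
p=P(s,[(294.3-1,198.3),(268.2,182.2),(302,190.4),(278,175.2)],.054);print("cover now",p.mean(0))
E
```

```text
[ 446.4 -346.3]
-7.263408670394976 93.96445426147926
[ 443.8 -345.7]
172.8934967821751 94.05054727749256
cover now [572.73415118  68.23554626]Traceback (most recent call last):
  File "<stdin>", line 2, in <module>
  File "m1.py", line 18, in <module>
    rect(t,(135,180,185,230),lambda i:(i[...,0]>240)&(i[...,1]>150),.038,"cover top")
    ~~~~^^^^^^^^^^^^^^^^^^^^^^^^^^^^^^^^^^^^^^^^^^^^^^^^^^^^^^^^^^^^^^^^^^^^^^^^^^^^^
  File "m1.py", line 9, in rect
    c=max(cv2.findContours(m,0,2)[0],key=cv2.contourArea)[:,0,:].astype(float)
      ~~~^^^^^^^^^^^^^^^^^^^^^^^^^^^^^^^^^^^^^^^^^^^^^^^^
ValueError: max() iterable argument is empty
```

View pics/s7.png

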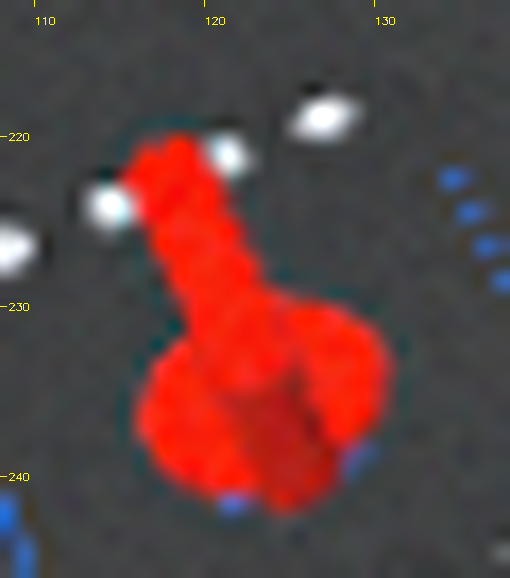

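```bash
python3 - <<'E'
from h import *
s=env.read_camera("scene")
p=onz(s,np.array([(115.2,222.3),(119.3,219.9),(125.4,233.5),(121.4,235.8)])-.5,.076)[:,:2]*1000
print(p.round(1),p.mean(0));a=(p[2]+p[3]-p[0]-p[1]);print(np.degrees(np.arctan2(a[1],a[0])),np.linalg.norm(a)/2)
E
```

```text
[[ 425.7 -349.2]
 [ 424.8 -338.2]
 [ 472.8 -344.4]
 [ 473.3 -354.7]] [ 449.18218961 -346.63920158]
-6.988203016218969 48.14227860807697
```

```bash
python3 -m pendant '[-0.23,-0.755,0,0,0,-0.174,60, -0.23,-0.755,0,0,0,-0.174,60, -0.23,-0.755,0,0,0,-0.174,60, -0.23,-0.755,0,0,0,-0.174,60, -0.23,-0.755,0,0,0,-0.174,60, -0.23,-0.755,0,0,0,-0.174,60, -0.23,-0.755,0,0,0,-0.174,60, -0.23,-0.755,0,0,0,-0.174,60, -0.23,-0.755,0,0,0,-0.174,60, -0.23,-0.755,0,0,0,-0.174,60]'
python3 -m pendant '[0,0,0,0,0,0,60,0,0,0,0,0,0,60]'
```

```text
time_s: 11.0
tool_pos: [0.447, -0.3423, 0.1476]
tool_rot: [-90.0, -0.0, -7.3]
force: [-0.2, 0.5, -0.2]
grip_width: 0.0601
time_s: 11.25
tool_pos: [0.4478, -0.3401, 0.1474]
tool_rot: [-90.0, 0.0, -7.2]
force: [0.6, 0.7, 0.5]
grip_width: 0.0595
```

```bash
python3 -m pendant '[0,-0.13,-0.6,0,0,0,60, 0,0,-0.6,0,0,0,60, 0,0,-0.3,0,0,0,60, 0,0,0,0,0,0,60]'; python3 - <<'E'
from h import *
s=env.read_camera("scene")
print([env.get_obs()["tool_pos"].round(4).tolist() for _ in range(2)])
crop(s,(90,180,160,256),8,"pics/s8.png")
E
```

```text
time_s: 11.75
tool_pos: [0.4476, -0.3445, 0.0869]
tool_rot: [-89.9, 0.1, -7.1]
force: [-0.8, 0.4, 0.4]
grip_width: 0.0604
[[0.4481, -0.3451, 0.0878], [0.4481, -0.3451, 0.0878]]
```

View pics/s8.png

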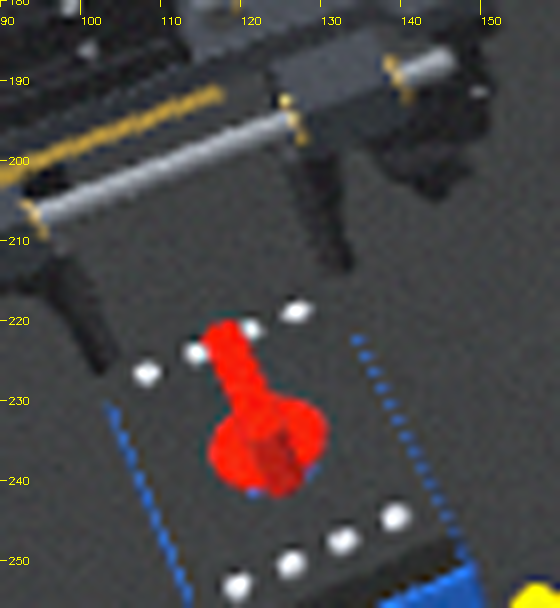

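```bash
python3 -m pendant '[0,-0.02,-0.5,0,0,0,60, 0,0,-0.45,0,0,0,60, 0,0,0,0,0,0,60, 0,0,0,0,0,0,30, 0,0,0,0,0,0,15, 0,0,0,0,0,0,8, 0,0,0,0,0,0,5, 0,0,0,0,0,0,5]' 40; python3 - <<'E'
from h import *
s=env.read_camera("scene")
o=env.get_obs();print(o["tool_pos"],o["tool_rot"],o["force"],o["grip_width"])
crop(s,(90,180,160,256),8,"pics/s9.png")
E
```

```text
time_s: 12.8
tool_pos: [0.4477, -0.3464, 0.0497]
tool_rot: [-90.0, -0.0, -7.2]
force: [-1.1, -0.2, 0.1]
grip_width: 0.0179
[ 0.44764079 -0.3464043   0.04963895] [-8.99975624e+01 -6.20808175e-03 -7.20120273e+00] [ 0.19830723 -0.27434569  0.32265891] 0.014067907138415308
```

View pics/s9.png

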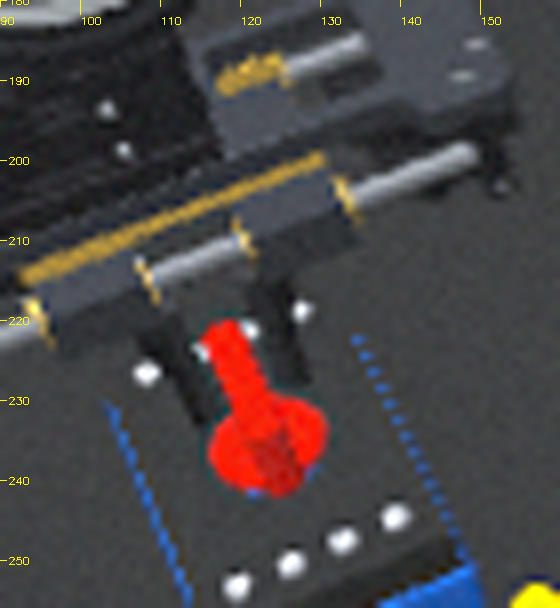

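```bash
python3 -m pendant '[0,0,0,0,0,0,5, 0,0,0,0,0,0,5, 0,0,0,0,0,0,5]' 45; python3 -m pendant '[0,0,0.4,0,0,0,5, 0,0,0.6,0,0,0,5, 0,0,0.8,0,0,0,5, 0,0,0.7,0,0,0.2,5, 0.4,0.7,0,0,0,0.55,5, 0.4,0.7,0,0,0,0.6,5, 0.4,0.7,0,0,0,0.6,5, 0.4,0.7,0,0,0,0.6,5, 0.4,0.7,0,0,0,0.6,5, 0.4,0.7,0,0,0,0.6,5]'; python3 -m pendant '[0.4,0.7,0,0,0,0.6,5, 0.4,0.7,0,0,0,0.6,5, 0.4,0.7,0,0,0,0.23,5, 0.05,0.1,0,0,0,0,5, 0,0,0,0,0,0,5, 0,0,0,0,0,0,5, 0,0,0,0,0,0,5]'
cat > m3.py <<'E'
from h import *
import sys
n=sys.argv[1]
t=env.read_camera("top");s=env.read_camera("scene")
o=env.get_obs();print(o["tool_pos"],o["tool_rot"],o["grip_width"],o["force"],o["qpos"].round(1))
crop(t,(250,140,330,210),9,f"pics/t{n}.png");crop(s,(205,150,275,245),6,f"pics/s{n}.png")
E
python3 m3.py 10
```

```text
time_s: 13.22
tool_pos: [0.4476, -0.3464, 0.0496]
tool_rot: [-90.0, -0.0, -7.2]
force: [-0.6, -0.2, 0.7]
grip_width: 0.0099
time_s: 14.48
tool_pos: [0.5441, -0.1757, 0.1494]
tool_rot: [-89.9, 0.0, 30.7]
force: [0.7, -0.0, -1.1]
grip_width: 0.0099
time_s: 15.35
tool_pos: [0.5932, -0.0917, 0.1497]
tool_rot: [-90.0, 0.0, 44.5]
force: [0.2, -0.4, -0.8]
grip_width: 0.0097
[ 0.59339779 -0.09119803  0.14970773] [-9.00026550e+01 -2.39546572e-03  4.45167449e+01] 0.009453920611803371 [ 0.52751667 -0.35972136 -0.92429408] [ -8.2  14.   16.9  94.9  -4.2  71.7 144.1]
```

View pics/s10.png

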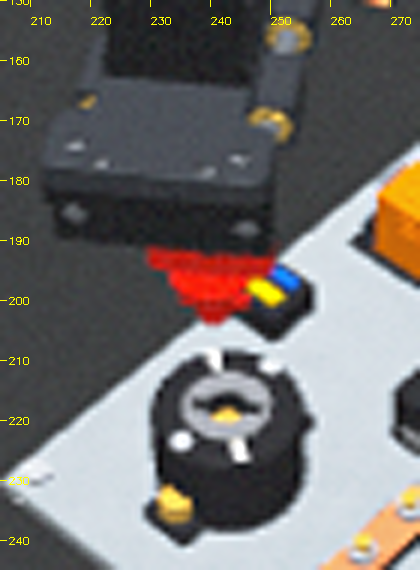

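View pics/t10.png

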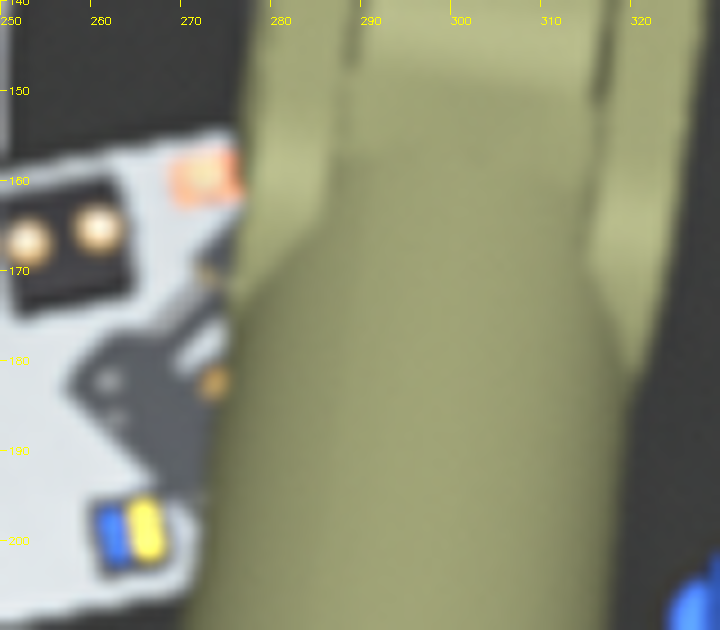

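```bash
python3 - <<'E'
from h import *
s=env.read_camera("scene")
crop(s,(222,180,262,230),14,"pics/s11.png")
for n,z in(("tip",.115),("lug",.1255),("collarlow",.140)):
    print(n,proj(s,[[.5933,-.0913,z]])+.5)
k=np.radians(44.5);X=np.array([np.cos(k),np.sin(k),0])
for d in(-1,1):print("lug end",proj(s,[np.array([.5933,-.0913,.1255])+d*.0135*X])+.5,"collar",proj(s,[np.array([.5933,-.0913,.142])+d*.017*X])+.5)
print("mouth",proj(s,[[.5936,-.0894,.058]])+.5)
E
```

```text
tip [[241.30131352 202.87128584]]
lug [[241.13247187 199.93091306]]
collarlow [[240.89473786 195.79263255]]
lug end [[235.55584741 199.40402129]] collar [[233.75315163 194.55124349]]
lug end [[246.72431456 200.4594221 ]] collar [[247.99460214 195.88046271]]
mouth [[242.85389347 217.76882458]]
```

View pics/s11.png

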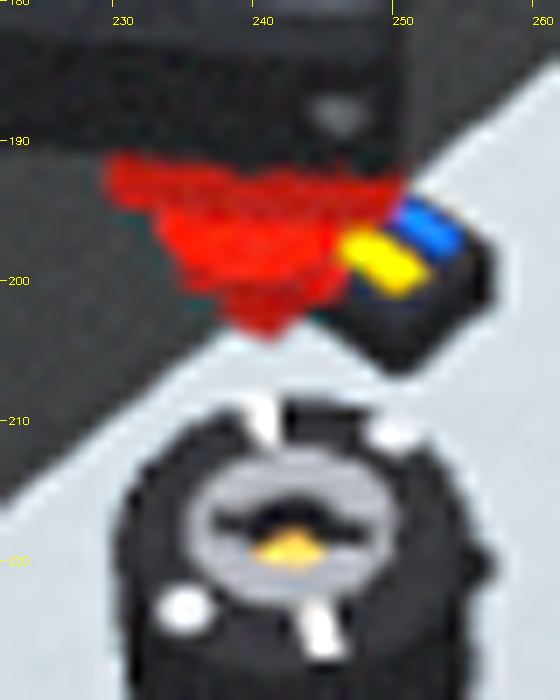

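```bash
python3 -m pendant '[0.04,0.08,-0.4,0,0,0,5, 0,0,-0.4,0,0,0,5, 0,0,-0.4,0,0,0,5, 0,0,0,0,0,0,5, 0,0,0,0,0,0,5]'; python3 - <<'E'
from h import *
s=env.read_camera("scene");o=env.get_obs();p=o["tool_pos"];print(p,o["tool_rot"],o["force"])
crop(s,(220,190,268,240),14,"pics/s12.png")
z=p[2]-.0347
for n,h in(("tip",0),("lug",.0105),("collarlow",.025)):
    print(n,proj(s,[[p[0],p[1],z+h]])+.5)
E
```

```text
time_s: 16.12
tool_pos: [0.5954, -0.0873, 0.1017]
tool_rot: [-90.0, -0.0, 44.6]
force: [-0.3, -0.8, 0.0]
grip_width: 0.0097
[ 0.59572404 -0.08737092  0.10210675] [-9.00423842e+01 -3.67019718e-02  4.45909459e+01] [-0.64699445 -0.07809508 -1.08155846]
tip [[243.8810516  215.47558279]]
lug [[243.73816191 212.73486958]]
collarlow [[243.53712253 208.88037008]]
```

View pics/s12.png

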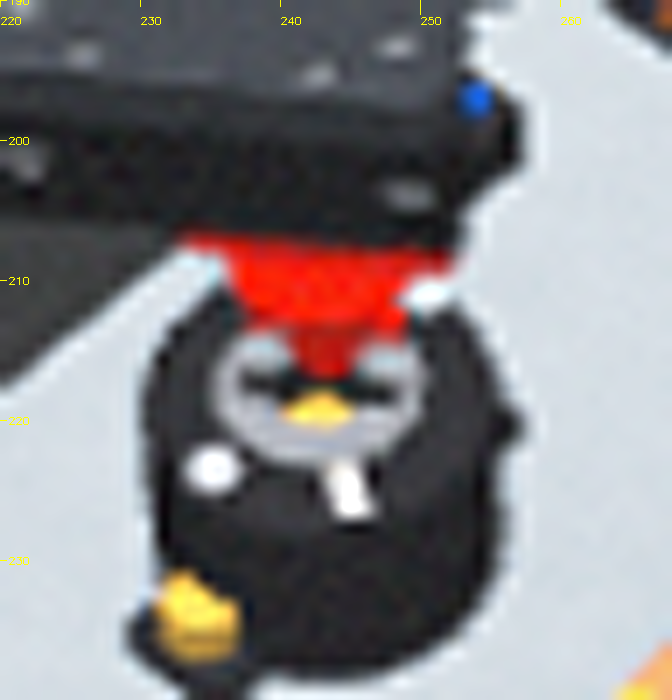

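```bash
python3 -m pendant '[-0.015,-0.015,-0.15,0,0,0,5, 0,0,-0.1,0,0,0,5, 0,0,-0.1,0,0,0,5, 0,0,0,0,0,0,5]' 55; python3 -m pendant '[0,0,-0.1,0,0,0,5, 0,0,0,0,0,0,5]'
```

```text
time_s: 16.68
tool_pos: [0.5943, -0.0877, 0.0871]
tool_rot: [-90.0, 0.0, 44.6]
force: [0.8, 0.4, -0.6]
grip_width: 0.0092
time_s: 16.92
tool_pos: [0.5944, -0.0877, 0.0832]
tool_rot: [-90.0, 0.0, 44.6]
force: [-0.5, 0.4, -0.9]
grip_width: 0.0089
```

```bash
python3 -m pendant '[0,0,-0.1,0,0,0,5, 0,0,0,0,0,0,5]'; python3 -m pendant '[0,0,-0.1,0,0,0,5, 0,0,0,0,0,0,5]'; python3 -c "
from h import *
s=env.read_camera('scene')
crop(s,(220,190,268,240),14,'pics/s13.png')"
```

```text
time_s: 17.18
tool_pos: [0.5949, -0.0879, 0.0798]
tool_rot: [-90.0, -0.0, 44.6]
force: [0.4, 0.2, 1.3]
grip_width: 0.0089
time_s: 17.42
tool_pos: [0.5951, -0.0878, 0.0759]
tool_rot: [-90.0, -0.0, 44.6]
force: [-0.4, -0.3, 4.2]
grip_width: 0.0089
```

View pics/s13.png

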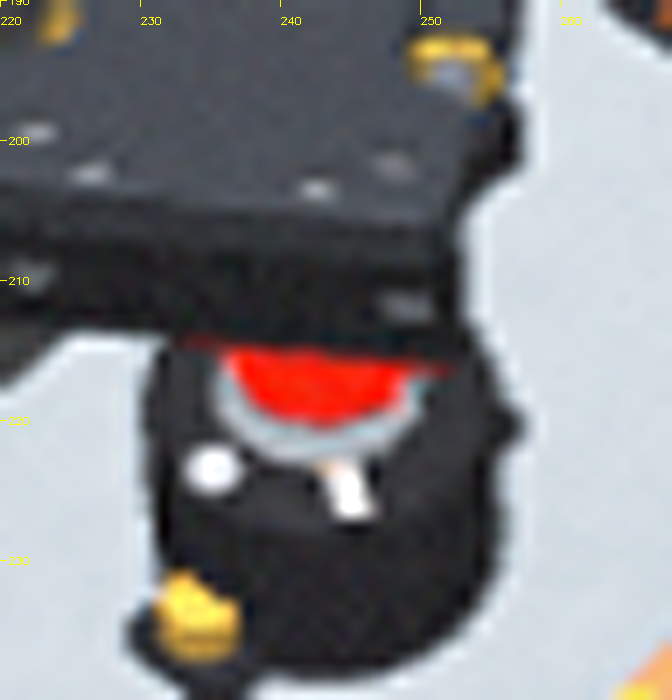

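```bash
python3 -m pendant '[0,0,-0.1,0,0,0,5, 0,0,0,0,0,0,5]'; python3 -m pendant '[0,0,-0.08,0,0,0,5, 0,0,0,0,0,0,5]'
```

```text
time_s: 17.73
tool_pos: [0.5952, -0.0878, 0.0722]
tool_rot: [-90.1, -0.1, 44.6]
force: [-1.1, -0.9, 5.6]
grip_width: 0.0093
time_s: 17.98
tool_pos: [0.5955, -0.088, 0.0695]
tool_rot: [-90.1, -0.1, 44.6]
force: [0.4, -0.1, 8.7]
grip_width: 0.0092
```

```bash
python3 -m pendant '[0,0,-0.05,0,0,0,5, 0,0,0,0,0,0,5]';python3 -m pendant '[0,0,-0.03,0,0,0,5, 0,0,0,0,0,0,5]'
```

```text
time_s: 18.23
tool_pos: [0.5957, -0.088, 0.0679]
tool_rot: [-90.1, -0.1, 44.6]
force: [-1.6, 0.4, 8.0]
grip_width: 0.0091
time_s: 18.48
tool_pos: [0.5959, -0.0881, 0.0674]
tool_rot: [-90.1, -0.1, 44.6]
force: [-2.3, 0.6, 12.3]
grip_width: 0.0091
```

```bash
python3 -m pendant '[0,-0.004,0.01,0,0,-0.5,5, 0,-0.007,0,0,0,-0.5,5, 0,-0.007,0,0,0,-0.5,5, 0,0,0,0,0,0,5]';python3 -c "
from h import *
o=env.get_obs();print(o['force'],o['wrist_torque'],o['tool_pos'])"
```

```text
time_s: 18.98
tool_pos: [0.5961, -0.0886, 0.0675]
tool_rot: [-90.1, -0.2, 29.6]
force: [-1.3, 0.3, 9.5]
grip_width: 0.0093
[-1.26108234  0.31483941  9.46952072] [ 0.08213005  0.23223744 -0.05341035] [ 0.59606273 -0.08856676  0.06745703]
```

Turning freely, with low torque. Continuing the twist.

```bash
python3 -m pendant '[0.003,-0.007,0,0,0,-0.7,5, 0.003,-0.007,0,0,0,-0.7,5, 0.003,-0.007,0,0,0,-0.7,5, 0,-0.007,0,0,0,-0.7,5, 0,-0.007,0,0,0,-0.7,5, 0,-0.007,0,0,0,-0.7,5, 0,-0.007,0,0,0,-0.7,5, 0,0,0,0,0,-0.6,5, 0,0,0,0,0,0,5, 0,0,0,0,0,0,5]';python3 -c "
from h import *
o=env.get_obs();print(o['force'],o['wrist_torque'],o['tool_pos'],o['tool_rot'])
s=env.read_camera('scene')
crop(s,(210,180,275,240),12,'pics/s14.png')"
```

```text
time_s: 20.23
tool_pos: [0.5964, -0.0904, 0.0675]
tool_rot: [-89.9, -0.1, -25.4]
force: [-1.5, 1.2, 10.6]
grip_width: 0.0091
[-1.49405912  1.1789766  10.61577705] [ 0.17738969  0.30709316 -0.00065764] [ 0.596402   -0.09035291  0.06750953] [-89.90166832  -0.14951804 -25.39093505]
```

View pics/s14.png

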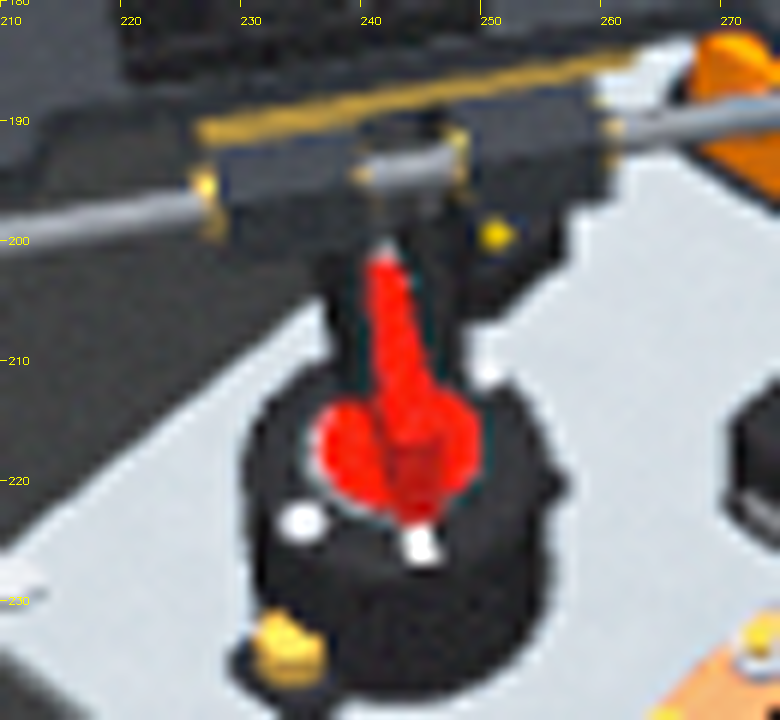

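```bash
python3 -m pendant '[0,0,0.06,0,0,0,5, 0,0,0.06,0,0,0,5, 0,0,0,0,0,0,5]';python3 -m pendant '[0,0,0.06,0,0,0,5, 0,0,0,0,0,0,5, 0,0,0,0,0,0,5]'; python3 -c "
from h import *
o=env.get_obs();print(o['force'],o['wrist_torque'],o['tool_pos'],o['tool_rot'])"
```

```text
time_s: 20.65
tool_pos: [0.5962, -0.0903, 0.0717]
tool_rot: [-89.9, -0.1, -25.4]
force: [-0.9, 0.6, 7.2]
grip_width: 0.0092
time_s: 21.02
tool_pos: [0.5958, -0.0903, 0.0736]
tool_rot: [-89.9, -0.1, -25.4]
force: [-0.6, -0.2, 5.0]
grip_width: 0.0093
[-0.59947508 -0.24926286  5.0243651 ] [0.08758059 0.02305192 0.02834699] [ 0.59581811 -0.09025385  0.07361819] [-8.99346523e+01 -8.66054329e-02 -2.53905294e+01]
```

```bash
python3 -m pendant '[0,0,0.06,0,0,0,5, 0,0,0,0,0,0,5, 0,0,0,0,0,0,5]'; python3 -c "
from h import *
o=env.get_obs();print(o['force'],o['wrist_torque'],o['tool_pos'],o['tool_rot'])"
```

```text
time_s: 21.4
tool_pos: [0.5953, -0.0903, 0.0754]
tool_rot: [-90.0, -0.0, -25.4]
force: [0.5, 0.2, 5.2]
grip_width: 0.0091
[0.50303169 0.23014817 5.15471017] [ 0.10131036 -0.12940419  0.02674165] [ 0.59530513 -0.09034497  0.0754238 ] [-8.99731591e+01 -3.25876909e-02 -2.53931590e+01]
```

```bash
python3 -m pendant '[0,0,0,0,0,0,14, 0,0,0,0,0,0,25, 0,0,0,0,0,0,40, 0,0,0,0,0,0,50, 0,0,0,0,0,0,50]'; python3 -c "
from h import *
s=env.read_camera('scene')
crop(s,(210,180,275,240),12,'pics/s15.png')"
```

```text
time_s: 22.02
tool_pos: [0.5948, -0.0905, 0.075]
tool_rot: [-90.0, 0.0, -25.4]
force: [0.0, -0.1, -0.2]
grip_width: 0.0451
```

View pics/s15.png

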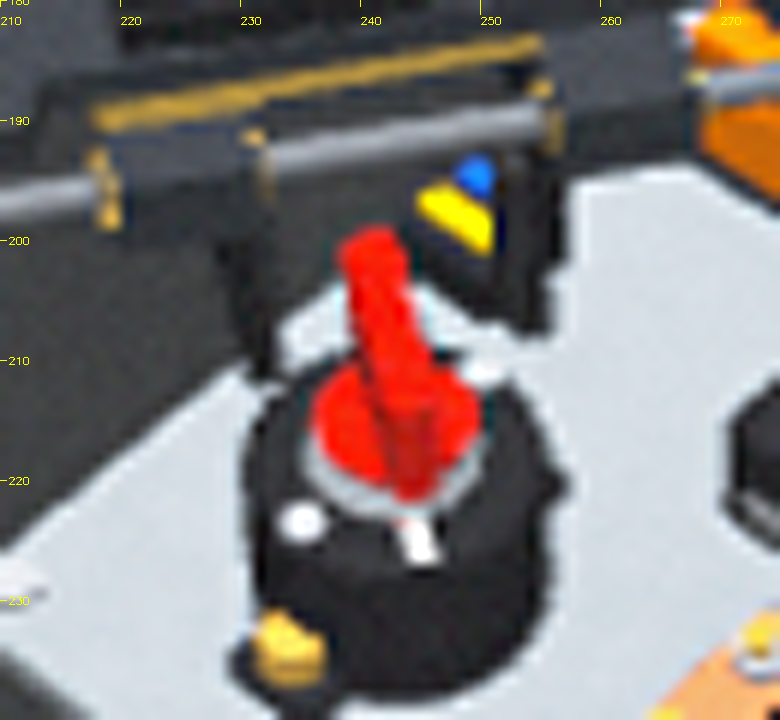

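```bash
python3 -m pendant '[0,0,0.4,0,0,0,50, 0,0,0.8,0,0,0,50, 0,0,0.8,0,0,0,50, 0,0,0.8,0,0,0,50, -0.3,-0.8,0,0,0,0,50, -0.3,-0.8,0,0,0,0,50, -0.3,-0.8,0,0,0,0,50, -0.3,-0.8,0,0,0,0,50, -0.3,-0.8,0,0,0,0,50, 0,0,0,0,0,0,50]'; python3 - <<'E'
from h import *
s=env.read_camera("scene");t=env.read_camera("top")
crop(s,(225,165,315,250),8,"pics/s16.png");crop(t,(205,140,315,220),7,"pics/t16.png")
cv2.imwrite("pics/top_end.png",t["image"][:,:,::-1])
o=env.get_obs();print(o["tool_pos"],o["time_s"])
E
```

```text
time_s: 23.32
tool_pos: [0.5335, -0.2544, 0.1888]
tool_rot: [-90.1, -0.1, -25.8]
force: [0.0, -0.0, 0.2]
grip_width: 0.0499
[ 0.53543006 -0.25014548  0.18808302] 23.425
```

View pics/s16.png

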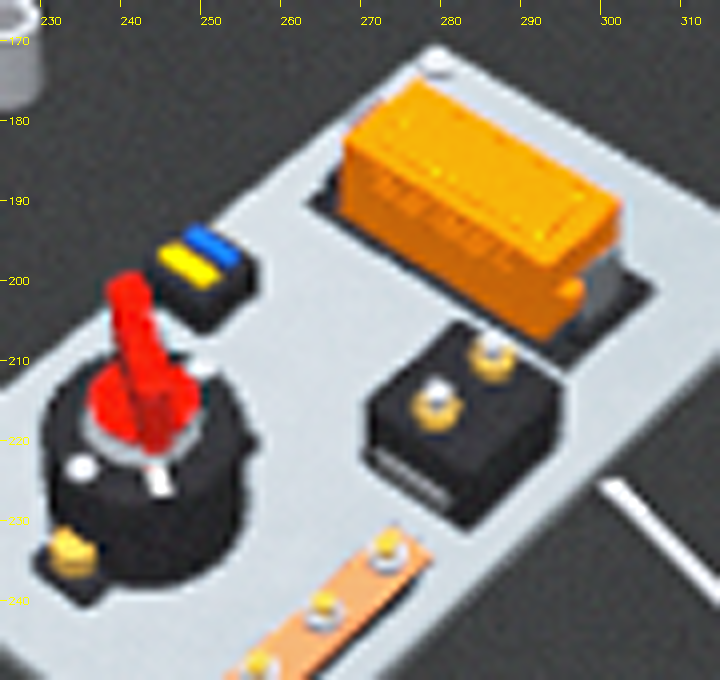

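View pics/t16.png

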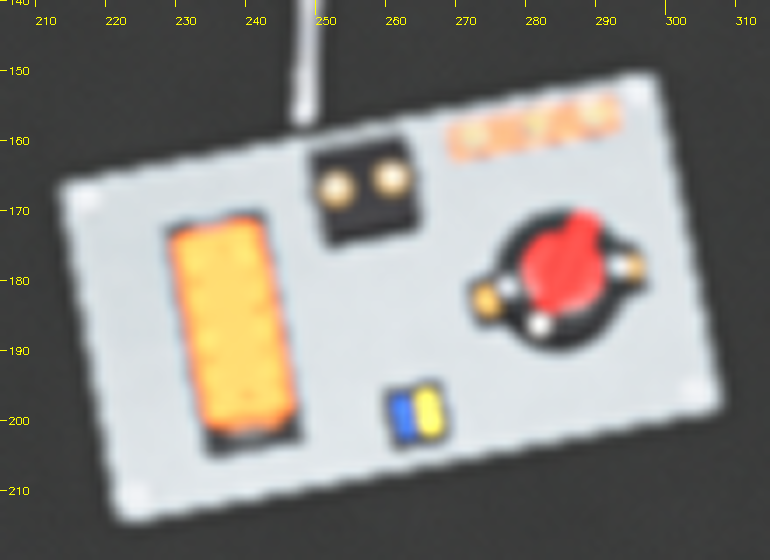

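View pics/top_end.png

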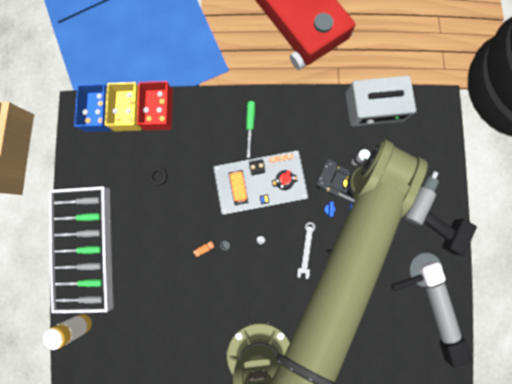

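```bash
python3 - <<'E'
from h import *
s=env.read_camera("scene");t=env.read_camera("top")
crop(s,(228,192,262,232),15,"pics/s17.png");crop(s,(258,168,312,218),13,"pics/s18.png")
def P(u,z): return onz(s,np.array(u)-.5,z)[:,:2]*1000
a=np.radians(10.25);X=np.array([np.cos(a),np.sin(a)]);Y=np.array([-X[1],X[0]])
b=P([(293.3,207.3)],.016)[0]-45*X+20*Y;print("cover from bottom corner",b)
for z in(.051,.054,.057,.066):
    p=P([(293.3,198.3),(268.2,182.2),(302,190.4),(278,175.2)],z);print(z,p.mean(0).round(1),np.linalg.norm(p[0]-p[1]).round(1),np.linalg.norm(p[0]-p[2]).round(1))
E
```

```text
cover from bottom corner [571.5603174   70.91622012]
0.051 [570.6  70.2] 89.1 38.2
0.054 [572.7  68.2] 88.8 38.0
0.057 [574.9  66.2] 88.4 37.9
0.066 [581.3  60.2] 87.4 37.5
```

View pics/s17.png

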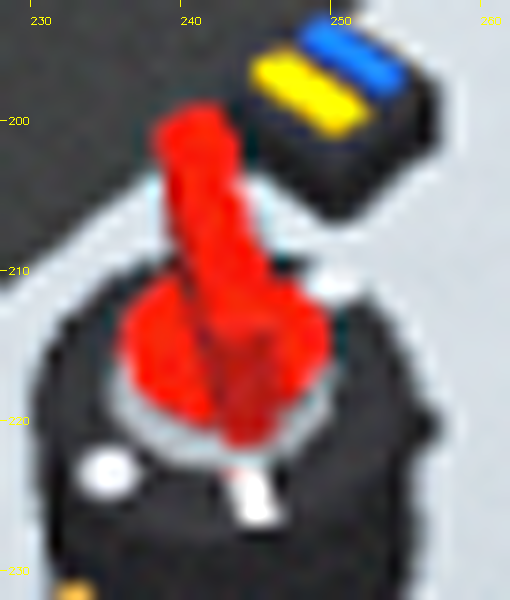

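View pics/s18.png

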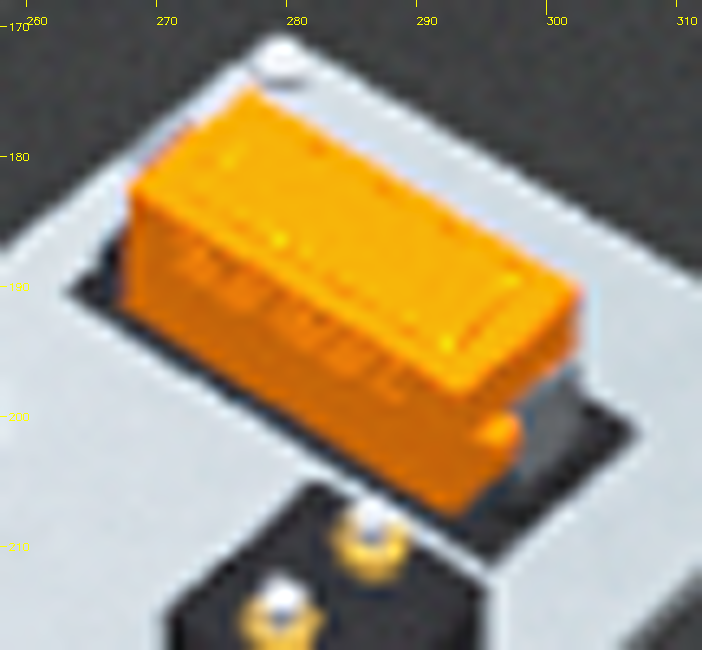

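```bash
python3 - <<'E'
from h import *
s=env.read_camera("scene");t=env.read_camera("top")
p=onz(s,np.array([(238.2,201),(243,199),(246.3,213.2),(241.8,214.8)])-.5,.102)[:,:2]*1000
a=p[2]+p[3]-p[0]-p[1];print(p.mean(0),np.degrees(np.arctan2(a[1],a[0])),np.linalg.norm(a)/2)
p=onz(s,np.array([(235.7,214.5),(249.9,215.2)])-.5,.068)*1000; print("collar c", p.mean(0),np.linalg.norm(p[0]-p[1]))
im=t["image"].astype(int);m=((im[...,0]>200)&(im[...,1]<110)&(im[...,2]<110)).astype(np.uint8);m[:,:270]=0;m[:165]=0;m[195:]=0;m[:,300:]=0
ys,xs=np.nonzero(m);print("top red centroid",xs.mean(),ys.mean(),proj(t,[[.5936,-.0894,.07],[.5936,-.0894,.102]]))
o=env.get_obs();print(o["force"],o["time_s"],o["joint_velocities"].round(2))
E
```

```text
[595.62866796 -90.61370691] -25.825324691971048 46.2221638876843
collar c [592.82075632 -88.57468723  68.        ] 35.569764120029184
top red centroid 285.3936170212766 177.12765957446808 [[285.13274548 178.29204495]
 [285.75031052 176.91171345]]
[1.11893392 0.20775623 0.00783345] 23.625 [-0.03  0.17  0.27  0.25  0.24 -0.03  0.09]
```

```bash
python3 -c "
from cell import env
print(env.sign_off())"
```

```text
the job is handed in; nothing more can be done
None
```

I put the cover on the fuse holder and locked the key on in the master switch. The job was handed in at about 23.6 s of the 58 s; the hand-in gives no verdict.

**Cover:** I pressed it down until the catches gave; the highest reading on the way was 24 N, above the roughly 10 N expected. It then met a hard stop at home height, about 12 N with no further travel. In the last pictures it sits level on its foot. Its position agrees with the fuse holder to about 1–3 mm, depending on which measurement I use, with the largest disagreement in y. The +x catch looks upright over its ear. The -x catch is mostly hidden behind the cover, so I could only see a sliver of it, in its original place.

**Key:** It went into the slot without side force. I pushed it to its collar stop (about 10–12 N), turned it 70° clockwise with almost no torque, and let it rise. From the tool height, its tip was about 28.7 mm above the switch's origin. After release and retreat:
- **Direction:** the wing reads -25.8° against -25.4° for the white marks.
- **Centring:** it is within about 1–2.5 mm of the switch axis, depending on the measurement.
- **Standing:** it stays upright on its own. I did not test the lock by trying to turn it back.

**Bystanders:** The last top view shows those in view where they started. The arm partly covered the area around the holder, so I could not see everything there. The gripper was clear of everything when I handed in.

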